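# Fill the cap bin and hang it on the louvred panel

## Robot

A 6-joint arm with a two-finger parallel gripper is mounted at the origin on a cart in front of the work surface, level with it; the furniture and walls round the work are solid. World frame = base frame: x ahead of the robot, y to its left, z up, the work surface at z = 0. Lengths are in m, angles in rad, forces in N, time in s.
With the tool pointing down it reaches from about 0.3 to 0.775 m from the base axis. Payload 14.6 kg.
Tool frame: the origin (TCP) lies at the centre of the arm's flange, where the gripper is bolted on; the fingertips stand 199 mm ahead of it and the grasp point (between the pads) lies ctrl.tcp_to_grasp ahead of it (ctrl.tcp_to_grasp is the distance from the TCP to the grasp point, in m); z points along the fingers, y is the line along which they close (so a half turn about z gives the same grasp; the last joint's range is limited). The gripper opens to 94 mm and grips with 3 to 60 N. Pads are 16 mm wide; open, the fingers measure 119 mm over their backs; the gripper's body (75 mm by 177 mm) begins 78 mm behind the grasp point.
Start: joints at [1.108, 0.3, 1.521, -0, 1.321, -0.067], TCP at [0.212, 0.507, 0.405] pointing down, gripper open.
Joint ranges: [-3.03, 3.03], [-0.79, 2.21], [0.23, 2.52], [-1.04, 4.18], [0, 3.07], [-2.55, 2.55]. Speed limits (rad/s): [2.22, 2.22, 2.57, 3.14, 3.14, 3.14].

## Interface

Orientations are given as [roll, pitch, yaw] about the fixed x, y, z axes, in that order (R = Rz(yaw) Ry(pitch) Rx(roll)).
In Python, from station import ctrl gives the robot as it stands. The module is installed in compiled form; this text tells all that it offers.
- The arm moves only by the shell command python3 -m jog 'ROWS' [OPENING] [FORCE]. ROWS is JSON, a list of rows, each a list of 6 numbers: the shift along the tool's x, y, z in cm, then the turn, a rotation vector about the tool's x, y, z in rad. In form: [[tx, ty, tz, ax, ay, az], ...]. A call has 1 to 8 rows; each row is the pose to reach, as a shift and turn from the pose commanded when the call began, along the tool's axes at that moment; what a row does not reach only later rows make up. A row lasts 1/10 s, in which the tool goes at most 50 mm and 8.59 degrees, less where a joint would pass 70% of its speed; a pose out of reach is approached as far as the arm can. A call with a gripper value outside its range is refused whole. OPENING is the opening in per cent of the stroke, from 0 (shut) to 100 (fully open), set as the call begins (- or left out, the last holds). The fingers move at their own pace and stop on an object; FORCE is the grip in N (left out, the last holds). Time passes only in rows, so rows that repeat a pose let the fingers close. It gives the time, the measured TCP pose, the force, the opening and the grip force at its end, in the units of the state.
- ctrl.get_obs(): the state, without advancing time (a new reading comes with each control period).
- ctrl.camera(name): name is "scene" or "side" or "wrist"; returns a dict with "img" (480x640x3 uint8, blue, green, red), "intrinsics" (3x3 intrinsics, pixels), "R" (3x3) and "t" (3): a world point X has camera coordinates R X + t. Camera axes: x right, y down, z forward; pixel columns grow to the right and rows downward; lengths in m; the calibration is good to about 2 mm. A picture is of the moment at which its call begins. There is no depth.
- ctrl.hand_in(): hands the job in; it is judged then, once.
The state is a dict: "time_s": time; "qpos": joint angles; "joint_vel": joint speeds; "tau": joint torques, N m; "ee_pos": TCP position; "eef_rot": TCP orientation; "force": force on the tool from outside, world axes, zero at the start; "moment": the same for the moment, N m; "grip_width": finger opening in m; "grip_force": force on a finger pad.
Only numpy, scipy, OpenCV 4.12 (cv2) and the standard library are available. Lean on these libraries where they do the work, as an engineer would, in place of code of your own. Each camera call takes 0.05 s, during which the arm holds its last target. There are 200 camera calls.

## Task

Tip the orange dust lid up off the blue parts bin and lay it flat, fin up, on the worktop clear of the bin. Put every loose gold jar cap that lies on the worktop into the bin, and only then carry the filled bin to the grey louvred panel, lift its rear lip over the top row of louvres and lower it so that the lip catches over them for its full width, the bin hanging upright and free with all caps in it. Leave the label roll, the tally counter and the marker where they are.

Things in the scene. Friction and masses are not known exactly. Their poses are not given: they have to be found in the camera images.
- bin: blue plastic parts bin, 100 deep (x) x 140 wide (y) mm, walls and floor 4 mm, 150 g; origin: centre of underside, z up; front (grip tab, white label) at -x, hanging lip at +x. Front and side walls 60 mm high, back wall 71 mm. Two keepers on the back wall reach inward (x 36 to 50 mm, 20 mm wide at y = +-50 mm, underside 68 mm up); the lid's rear edge is tucked under them.
- bin_lip (a point): middle of the bin's hanging lip, in bin frame (54.5, 0, 60) mm, axes as the bin: centre of the 9 mm slot between back wall (outer face x = 50 mm) and lip flange (x 59 to 63 mm, hanging down to 48 mm above the bin's underside), at the underside of the lip's top strip. The lip is 90 mm wide.
- bin_tab (a point): grip point of the bin's front grip tab, in bin frame (-50, 0, 74) mm: tab 8 mm thick (x), 44 mm wide (y), top 84 mm above the bin's underside (24 mm above the rim). A 40 N grip across the 8 mm carries the filled bin.
- lid: loose orange dust lid on the bin's rim, plate 87 (x) x 136 (y) x 3 mm, 50 g; origin: centre of plate's underside; front at -x as the bin. Rear edge (x = 43.5) tucked 6.5 mm under the keepers, 5 mm play above; a 4 mm rib under its front (x = -40) sits inside the bin. Tip the front up about 0.4 rad round the rear edge, then draw it forward 20 mm or more and lift. Lies nearly flat on the worktop.
- lid_fin (a point): grip point of the lid's black fin, in lid frame (-20, 0, 26) mm, 23 mm above the plate's top; fin 30 mm long (x), 8 mm thick (y), 33 mm high. Axes as the lid.
- panel: grey louvred panel on a fixed stand, 190 wide (y) x 190 high mm; origin on the worktop below the middle of the panel's face (x = 0), front at -x. Two rows of three louvres form rails, tops 170 and 124 mm up: upright strips 4 mm thick, front face x = -16 mm, with a 12 mm gap, 16 mm deep, behind them. Feet 8 mm high reach to x = -45 mm. Hung on the top row, a bin leans its back on the lower row.
- rail_top (a point): middle of the top edge of the top row of louvres, in panel frame (-14, 0, 170) mm, axes as the panel; the rail runs 92 mm either way along y. When the bin hangs, bin_lip is here within a few mm across and in height, and within 50 mm along; the nose of the bin droops up to 0.1 rad.
- cap_0: gold metal jar cap, disc 64 mm across, 10 mm high, about 11 g, lying flat loose on the worktop; origin: centre of its underside. Absent in some runs.
- cap_1: gold metal jar cap, disc 64 mm across, 10 mm high, about 11 g, lying flat loose on the worktop; origin: centre of its underside. Absent in some runs.
- cap_2: gold metal jar cap, disc 64 mm across, 10 mm high, about 11 g, lying flat loose on the worktop; origin: centre of its underside. Absent in some runs.
- cap_3: gold metal jar cap, disc 64 mm across, 10 mm high, about 11 g, lying flat loose on the worktop; origin: centre of its underside. Absent in some runs.
- cap_4: gold metal jar cap, disc 64 mm across, 10 mm high, about 11 g, lying flat loose on the worktop; origin: centre of its underside. Absent in some runs.
- label_roll: white label roll, 66 mm across, 39 mm high; origin: centre of underside. Bystander.
- counter: small round white tally counter 44 x 51 x 30 mm; origin: centre of underside. Bystander.
- marker: white and green marker pen 122 x 14 x 15 mm, lying along its x; origin: centre of underside. Bystander.
Not all that is in view belongs to the job. Leave any red look-alike of the cap_0 alone.

How it is judged:
On the way, in this order (a step that is already met when the one before it is completed fails the run):
1. the lid lies flat on the worktop, clear of the bin (height (world z) of lid below 0.02 m and angle between lid's own z axis and vertical below 0.2 rad and horizontal distance between lid and bin above 0.09 m), for 0.2 s.
2. all caps are in the bin, which still stands on the worktop (x of cap_0 in the frame of bin between -0.05 and 0.05 m and y of cap_0 in the frame of bin between -0.07 and 0.07 m and z of cap_0 in the frame of bin between 0 and 0.058 m and x of cap_1 in the frame of bin between -0.05 and 0.05 m and y of cap_1 in the frame of bin between -0.07 and 0.07 m and z of cap_1 in the frame of bin between 0 and 0.058 m and x of cap_2 in the frame of bin between -0.05 and 0.05 m and y of cap_2 in the frame of bin between -0.07 and 0.07 m and z of cap_2 in the frame of bin between 0 and 0.058 m and x of cap_3 in the frame of bin between -0.05 and 0.05 m and y of cap_3 in the frame of bin between -0.07 and 0.07 m and z of cap_3 in the frame of bin between 0 and 0.058 m and x of cap_4 in the frame of bin between -0.05 and 0.05 m and y of cap_4 in the frame of bin between -0.07 and 0.07 m and z of cap_4 in the frame of bin between 0 and 0.058 m and height (world z) of bin below 0.03 m), for 0.2 s.
3. the bin hangs by its lip on the top row of louvres (x of bin_lip in the frame of rail_top between -0.007 and 0.007 m and y of bin_lip in the frame of rail_top between -0.05 and 0.05 m and z of bin_lip in the frame of rail_top between -0.006 and 0.007 m and angle between bin's own z axis and vertical below 0.2 rad and angle between the y axis of bin and the y axis of panel, either way round below 0.12 rad), for 0.2 s.
At the end, for the whole second after the job is handed in: Lip over the top louvres (lip point within 7 mm of the rail top edge, within 50 mm of its middle along it), bin tilted under 0.2 rad and square within 0.12 rad; every cap present is in the bin; lid on the worktop, fin up, tilted under 0.2 rad; all at rest (all of step 3 and x of cap_0 in the frame of bin between -0.05 and 0.05 m and y of cap_0 in the frame of bin between -0.07 and 0.07 m and z of cap_0 in the frame of bin between 0 and 0.058 m and x of cap_1 in the frame of bin between -0.05 and 0.05 m and y of cap_1 in the frame of bin between -0.07 and 0.07 m and z of cap_1 in the frame of bin between 0 and 0.058 m and x of cap_2 in the frame of bin between -0.05 and 0.05 m and y of cap_2 in the frame of bin between -0.07 and 0.07 m and z of cap_2 in the frame of bin between 0 and 0.058 m and x of cap_3 in the frame of bin between -0.05 and 0.05 m and y of cap_3 in the frame of bin between -0.07 and 0.07 m and z of cap_3 in the frame of bin between 0 and 0.058 m and x of cap_4 in the frame of bin between -0.05 and 0.05 m and y of cap_4 in the frame of bin between -0.07 and 0.07 m and z of cap_4 in the frame of bin between 0 and 0.058 m and height (world z) of lid below 0.02 m and angle between lid's own z axis and vertical below 0.2 rad and linear speed of each of bin, lid below 0.02 m/s and linear speed of each of cap_0, cap_1, cap_2, cap_3, cap_4 below 0.03 m/s); the robot touches nothing.
It fails at once if the label roll is pushed more than 3 cm from its place (distance of label_roll from where it was at the start of the episode above 0.03 m).
It fails at once if the counter is pushed more than 3 cm from its place (distance of counter from where it was at the start of the episode above 0.03 m).
It fails at once if the marker is pushed more than 3 cm from its place (distance of marker from where it was at the start of the episode above 0.03 m).
Of cap_0, cap_1, cap_2, cap_3, cap_4 only 3 to 5 are there at a start; the rules pass over those that are not, and their reading is None.
At some moment in a run one of cap_0, cap_1, cap_2, cap_3, cap_4 may be knocked a few centimetres aside while the robot is not near it.
It also fails if it takes over 210 s, if anything falls off the work surface, if the arm or the gripper's body presses on something with over 40 N, if the wrist force passes 120 N, or if a joint passes its speed limit or range.

## Working session

There is one attempt and no reset: what is moved stays moved. The work goes in short steps, Python scripts to look and compute and a shell command to move; the robot and the scene stay as the last step left them, time stands still between calls to the robot, and variables do not carry over. Pictures are saved under pics/ and viewed, at most 14 in all, crops included, and the job is handed in when it is done.

```bash
mkdir -p pics; ls; cat > h.py <<'E'
from station import ctrl
import cv2,numpy as np
def shot(n,fn=None):
    c=ctrl.camera(n)
    if fn: cv2.imwrite('pics/'+fn,c['img'])
    return c
def ray(c,u,v,z):
    K,R,t=map(np.array,(c['intrinsics'],c['R'],c['t']))
    d=R.T@np.linalg.solve(K,[u,v,1.]); o=-R.T@t
    return o+d*(z-o[2])/d[2]
def proj(c,X):
    p=np.array(c['intrinsics'])@(np.array(c['R'])@np.array(X)+np.array(c['t'])); return p[:2]/p[2]
E
python3 - <<'E'
from h import *
for n in ('scene','side','wrist'): 
    c=shot(n,n+'0.png'); print(n,-np.array(c['R']).T@c['t'],np.array(c['R'])[2])
print(ctrl.get_obs(),ctrl.tcp_to_grasp)
E
```

```text
pics
scene [-0.0132608   1.27819633  0.83986748] [ 0.36919805 -0.7907017  -0.48834785]
side [ 0.53483824 -0.8127842   0.65168076] [ 0.015903    0.85868401 -0.5122586 ]
wrist [0.15140674 0.53349888 0.3856095 ] [ 0.21150608 -0.08994609 -0.9732291 ]
{'time_s': 0.15, 'qpos': array([ 1.10836998e+00,  3.00312457e-01,  1.52142958e+00,  2.44274794e-05,
        1.32066756e+00, -6.65652877e-02]), 'joint_vel': array([-0.00026321, -0.00193607, -0.00246554,  0.00103619,  0.00078619,
       -0.00024105]), 'tau': array([-8.85788286e-04, -5.31952608e+01, -3.52821958e+01,  7.07797450e-02,
        2.35939119e-02, -6.91453465e-05]), 'ee_pos': array([0.2120536 , 0.50744956, 0.40423737]), 'eef_rot': array([-3.14077909e+00, -7.79500384e-05,  2.74572551e+00]), 'force': array([0.00404598, 0.27518307, 0.35296247]), 'moment': array([ 0.03809126,  0.03232368, -0.01929439]), 'grip_force': 0.0, 'grip_width': 0.0938514913375618} 0.1804
```

View pics/scene0.png

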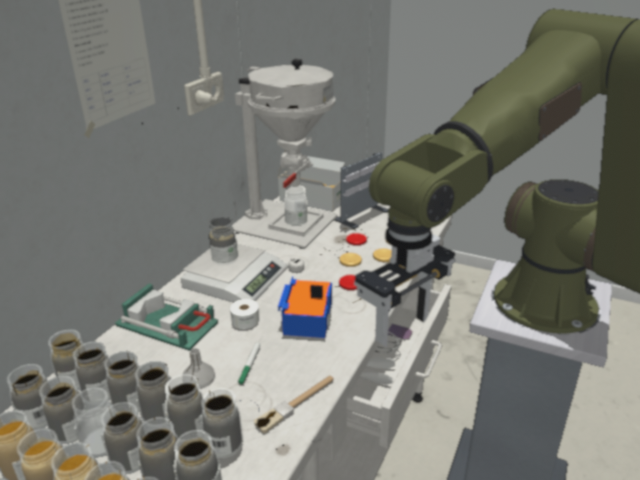

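View pics/side0.png

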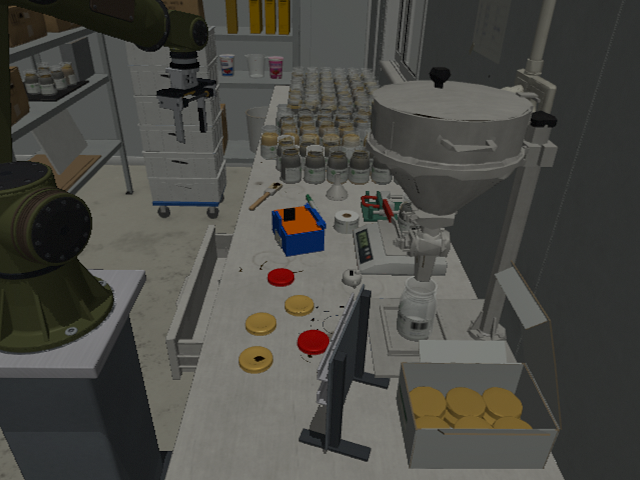

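The side view shows the bin and orange lid at (300,230), the gold caps at (299,304), (260,323) and (256,359), red decoys at (281,277) and (313,342), and the panel at (345,370) seen edge-on. Next I'll measure these.

```bash
python3 - <<'E'
from h import *
for n in ('side','scene'):
    c=shot(n); im=c['img']; hsv=cv2.cvtColor(im,cv2.COLOR_BGR2HSV)
    for nm,lo,hi,z in (('gold',(17,100,120),(30,255,255),.01),('orange',(6,200,150),(15,255,255),.063),('blue',(105,150,60),(125,255,255),.03),('red',(0,200,120),(4,255,255),.01)):
        m=cv2.inRange(hsv,lo,hi); k,l,s,ce=cv2.connectedComponentsWithStats(m)
        for i in range(1,k):
            if s[i,4]>60:
                print(n,nm,s[i],ce[i].round(1),ray(c,*ce[i],z).round(3))
                if nm=='orange':
                    cn=cv2.findContours((l==i).astype('uint8'),0,2)[0][0]
                    r=cv2.approxPolyDP(cn,3,True)[:,0]; print([(tuple(p),ray(c,*map(float,p),.064)[:2].round(3)) for p in r])
c=shot('side'); cv2.imwrite('pics/s_crop.png',cv2.resize(c['img'][180:480,200:480],None,fx=2,fy=2,interpolation=2))
c=shot('scene'); cv2.imwrite('pics/c_crop.png',cv2.resize(c['img'][130:350,250:450],None,fx=2.7,fy=2.7,interpolation=2))
E
```

```text
side gold [286 295  27  18 359] [298.8 303.2] [0.517 0.019 0.01 ]
side gold [246 313  29  20 431] [260.3 321.9] [ 0.441 -0.043  0.01 ]
side gold [240 347  32  23 510] [254.9 357.4] [ 0.44  -0.144  0.01 ]
side blue [153 202  65   4 217] [186.8 203.2] [0.19  0.448 0.03 ]
side blue [ 272  203   54   53 1004] [303.8 237.3] [0.524 0.263 0.03 ]
side red [303 332  19   7  81] [311.8 334.5] [ 0.544 -0.08   0.01 ]
scene gold [374 249  17  13 172] [382.3 254.6] [ 0.44  -0.032  0.01 ]
scene gold [340 253  21  13 208] [350.1 259.3] [0.512 0.029 0.01 ]
scene gold [  0 421  26  22 399] [ 11.8 431. ] [0.841 0.848 0.01 ]
scene gold [ 25 441  30  21 431] [ 40.5 450.6] [0.756 0.858 0.01 ]
scene gold [ 58 455  32  21 415] [ 74.5 464.3] [0.678 0.854 0.01 ]
scene gold [ 98 474  24   6 113] [111.  476.9] [0.602 0.847 0.01 ]
scene orange [287 282  40  32 831] [305.9 299.2] [0.502 0.314 0.063]
[((np.int32(298), np.int32(282)), array([0.551, 0.26 ])), ((np.int32(287), np.int32(311)), array([0.519, 0.374])), ((np.int32(321), np.int32(313)), array([0.446, 0.348])), ((np.int32(326), np.int32(284)), array([0.486, 0.239]))]
scene blue [279 280  16  30 147] [285.3 296. ] [0.576 0.282 0.03 ]
scene blue [283 287  48  50 870] [305.9 323.7] [0.48  0.358 0.03 ]
scene red [348 235  17   8  97] [356.  238.7] [ 0.542 -0.085  0.01 ]
scene red [341 277  13  10  96] [346.7 281.8] [0.476 0.135 0.01 ]
```

View pics/s_crop.png

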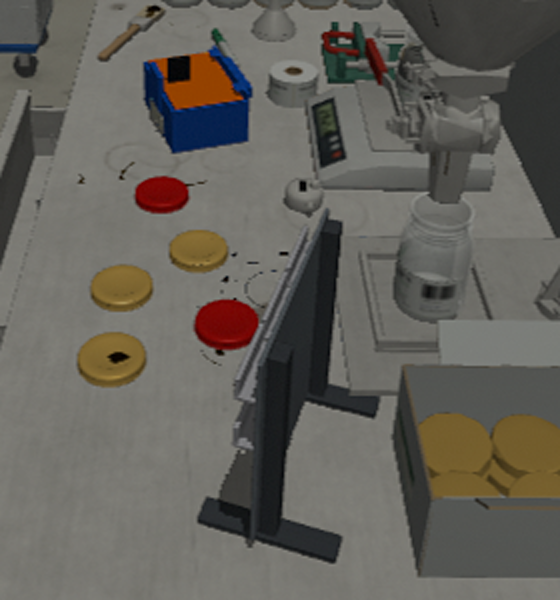

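View pics/c_crop.png

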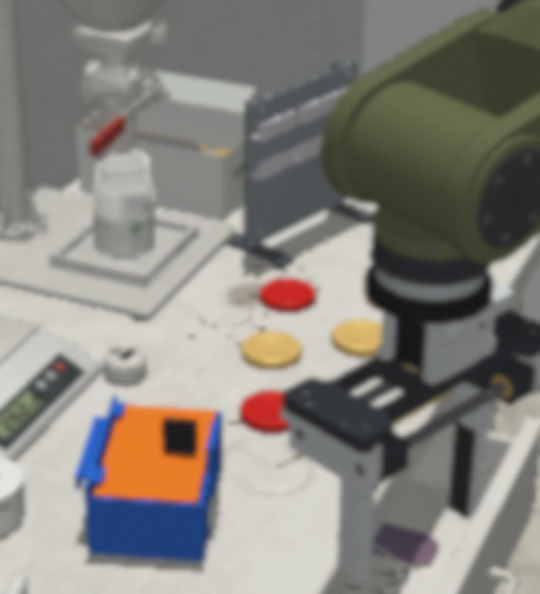

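```bash
cat >> h.py <<'E'
from scipy.spatial.transform import Rotation as Ro
def row(p,yaw,tilt=(0,0,0),cur=None):
    """p: grasp point target (world), tool down with yaw; tilt: world-frame rotvec applied after."""
    o=ctrl.get_obs(); R0=Ro.from_euler('xyz',o['eef_rot'])
    R1=Ro.from_rotvec(tilt)*Ro.from_euler('xyz',[np.pi,0,yaw])
    t=np.array(p)-R1.apply([0,0,ctrl.tcp_to_grasp])
    s=R0.inv().apply(t-o['ee_pos'])*100; r=(R0.inv()*R1).as_rotvec()
    print('row',s.round(2).tolist(),r.round(3).tolist(),'d',np.linalg.norm(s).round(1))
def st():
    o=ctrl.get_obs(); R=Ro.from_euler('xyz',o['eef_rot'])
    print('t',round(o['time_s'],2),'grasp',(o['ee_pos']+R.apply([0,0,ctrl.tcp_to_grasp])).round(4),'rot',o['eef_rot'].round(3),'F',o['force'].round(1),'w',round(o['grip_width'],4),'gf',round(o['grip_force'],1),'q',o['qpos'].round(2))
E
python3 -c "
from h import *
row([.46,.29,.24],.31+np.pi)
row([.40,.29,.24],.31+np.pi)"
```

```text
row [-31.26, -10.51, -1.59] [-0.0, -0.0, -0.706] d 33.0
row [-25.73, -12.82, -1.59] [-0.0, -0.0, -0.706] d 28.8
```

```bash
python3 -m jog '[[-28,-12,-1.6,0,0,-0.706],[-28,-12,-1.6,0,0,-0.706],[-28,-12,-1.6,0,0,-0.706],[-28,-12,-1.6,0,0,-0.706],[-28,-12,-1.6,0,0,-0.706],[-28,-12,-1.6,0,0,-0.706],[-28,-12,-1.6,0,0,-0.706],[-28,-12,-1.6,0,0,-0.706]]'; python3 - <<'E'
from h import *
st(); c=shot('wrist','w1.png'); im=c['img']; hsv=cv2.cvtColor(im,cv2.COLOR_BGR2HSV)
m=cv2.inRange(hsv,(6,180,100),(15,255,255)); cn=max(cv2.findContours(m,0,2)[0],key=cv2.contourArea)
r=cv2.minAreaRect(cn); print(r,[ray(c,*p,.063)[:2].round(4).tolist() for p in cv2.boxPoints(r)])
E
```

```text
time_s: 1.15
ee_pos: [0.4261, 0.2864, 0.4208]
eef_rot: [-3.141, 0.0, -2.835]
force: [0.7, 0.7, -0.2]
grip_width: 0.0938
grip_force: 0.0
t 1.15 grasp [0.4262 0.2864 0.2404] rot [-3.141  0.    -2.835] F [ 0.7  0.7 -0.2] w 0.0938 gf 0.0 q [ 0.52  0.21  1.6  -0.    1.33 -1.36]
((371.0, 266.5), (13.0, 26.0), 90.0) [[0.4498, 0.3296], [0.4421, 0.3539], [0.4547, 0.3584], [0.4624, 0.3339]]
```

View pics/w1.png

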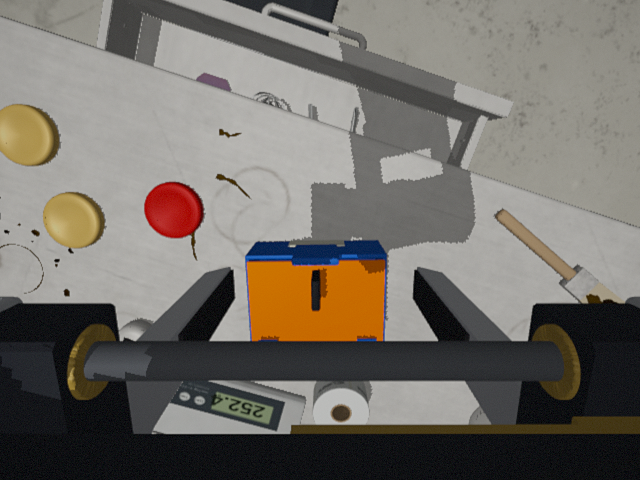

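Wrist view: the bin front is at the top (row ~245), the lid spans (247..385, 262..342), the fin is at (316,290), and everything is almost square with the tool.

```bash
python3 - <<'E'
from h import *
c=shot('wrist'); im=c['img']; hsv=cv2.cvtColor(im,cv2.COLOR_BGR2HSV)
m=cv2.inRange(hsv,(4,150,60),(18,255,255)); m[350:]=0;m[:,:235]=0;m[:,400:]=0
L=[];Rr=[]
for v in range(280,336,4):
    u=np.where(m[v])[0]; L.append(ray(c,u[0]-.5,v,.063)[:2]);Rr.append(ray(c,u[-1]+.5,v,.063)[:2])
L=np.array(L);Rr=np.array(Rr)
for a in(L,Rr):
    d=a[0]-a[-1]; print('yaw',np.arctan2(*(-d)[::-1]),a[0],a[-1])
g=cv2.cvtColor(im,cv2.COLOR_BGR2GRAY); f=(g[262:320,300:335]<45).astype('uint8')
k,l,s,ce=cv2.connectedComponentsWithStats(f); print(s,ce)
i=1+np.argmax(s[1:,4]); x,y,w,h,_=s[i]
for u,v in ((300+x+w/2,262+y),(300+x+w/2,262+y+h)): print('fin',ray(c,u,v,.096).round(4),ray(c,u,v,.063).round(4))
print('front',[ray(c,u,262,.063).round(4) for u in (247,385)])
E
```

```text
yaw 0.33000859433519086 [0.50163795 0.23123504] [0.5550316 0.2495242]
yaw 0.30800638656292334 [0.46062414 0.36079003] [0.51440323 0.37789881]
[[   0    0   35   58 1659]
 [   1    0    2    3    5]
 [   4    0    9    3   18]
 [  16    0    2    3    4]
 [  20    0    5    3    9]
 [  26    0    2    2    3]
 [  10    9    9   40  332]] [[17.73357444 29.14285714]
 [ 1.6         1.2       ]
 [ 8.66666667  0.88888889]
 [16.25        1.        ]
 [21.88888889  0.55555556]
 [26.66666667  0.33333333]
 [13.80722892 28.53915663]]
fin [0.4614 0.2912 0.096 ] [0.472  0.2937 0.063 ]
fin [0.498  0.3026 0.096 ] [0.5126 0.3063 0.063 ]
front [array([0.4832, 0.2279, 0.063 ]), array([0.4423, 0.3568, 0.063 ])]
```

```bash
python3 - <<'E'
from h import *
c=shot('wrist')
for u,v in ((320,125),(170,75),(480,175),(175,210),(500,210),(560,262),(300,195),(247,245),(387,245),(25,135),(72,220)): print(u,v,ray(c,u,v,0).round(3))
c=shot('scene')
for n,u,v in (('mk',258,347),('mk',242,381),('roll',245,322),('ctr',297,268),('br',332,380)): print(n,ray(c,u,v,0).round(3))
y=.315+np.pi
row([.485,.299,.12],y); row([.485,.299,.087],y)
E
```

```text
320 125 [0.334 0.256 0.   ]
170 75 [0.334 0.094 0.   ]
480 175 [0.331 0.44  0.   ]
175 210 [0.47  0.129 0.   ]
500 210 [0.36  0.477 0.   ]
560 262 [0.395 0.568 0.   ]
300 195 [0.412 0.258 0.   ]
247 245 [0.485 0.216 0.   ]
387 245 [0.436 0.37  0.   ]
25 135 [ 0.44  -0.042  0.   ]
72 220 [0.517 0.02  0.   ]
mk [0.557 0.444 0.   ]
mk [0.532 0.55  0.   ]
roll [0.633 0.379 0.   ]
ctr [0.632 0.116 0.   ]
br [0.363 0.469 0.   ]
row [-6.14, -0.97, 12.02] [0.0, -0.0, -0.004] d 13.5
row [-6.14, -0.97, 15.32] [0.0, -0.0, -0.004] d 16.5
```

```bash
python3 -m jog '[[-6.1,-1,8,0,0,-0.004],[-6.1,-1,8,0,0,-0.004],[-6.1,-1,11,0,0,-0.004],[-6.1,-1,14,0,0,-0.004],[-6.1,-1,15.3,0,0,-0.004],[-6.1,-1,15.3,0,0,-0.004],[-6.1,-1,15.3,0,0,-0.004]]' 45 && python3 -m jog '[[0,0,0,0,0,0],[0,0,0,0,0,0],[0,0,0,0,0,0],[0,0,0,0,0,0],[0,0,0,0,0,0]]' 0 30; python3 - <<'E'
from h import *
st()
# tip plan: pivot and rotations
a=np.array([-np.sin(.315),np.cos(.315),0]); X=np.array([np.cos(.315),np.sin(.315),0])
P=np.array([.504,.306,.0615])+.0435*X
o=ctrl.get_obs(); R0=Ro.from_euler('xyz',o['eef_rot']); p0=o['ee_pos']
for th,f,up in ((.14,0,0),(.28,0,0),(.42,0,0),(.42,-.02,0),(.42,-.035,.0),(.42,-.045,.03),(.42,-.045,.08)):
    Q=Ro.from_rotvec(a*th); p=P+Q.apply(p0-P)+f*X+[0,0,up]
    print((R0.inv().apply(p-p0)*100).round(2),(R0.inv()*Q*R0).as_rotvec().round(3))
E
```

```text
time_s: 2.05
ee_pos: [0.4852, 0.2985, 0.269]
eef_rot: [3.141, 0.002, -2.827]
force: [-0.5, -0.2, -0.2]
grip_width: 0.0434
grip_force: 0.0
time_s: 2.55
ee_pos: [0.4853, 0.2979, 0.2679]
eef_rot: [3.142, 0.0, -2.827]
force: [-0.7, -0.7, 1.5]
grip_width: 0.0078
grip_force: 30.0
t 2.55 grasp [0.4854 0.2979 0.0875] rot [ 3.142  0.    -2.827] F [-0.7 -0.7  1.5] w 0.0078 gf 30.0 q [ 0.49  0.49  1.6  -0.    1.05 -1.4 ]
[-2.94  0.   -0.69] [0.   0.14 0.  ]
[-5.95  0.   -0.96] [0.   0.28 0.  ]
[-8.97  0.01 -0.81] [0.   0.42 0.  ]
[-6.97  0.01 -0.81] [0.   0.42 0.  ]
[-5.47  0.   -0.81] [0.   0.42 0.  ]
[-4.47  0.   -3.81] [0.   0.42 0.  ]
[-4.47  0.   -8.81] [0.   0.42 0.  ]
```

```bash
python3 -m jog '[[-1.45,0,-0.38,0,0.07,0],[-2.9,0,-0.7,0,0.14,0],[-4.4,0,-0.86,0,0.21,0],[-5.95,0,-0.96,0,0.28,0],[-7.4,0,-0.92,0,0.35,0],[-8.9,0,-0.85,0,0.42,0],[-8.9,0,-0.85,0,0.42,0]]'&& python3 -m jog '[[0.9,0,0.4,0,0,0],[1.8,0,0.8,0,0,0],[2.7,0,1.2,0,0,0],[3.6,0,1.6,0,0,0],[4.1,0,1.8,0,0,0],[4.1,0,1.8,0,0,0]]' && python3 -c "
from h import *
st(); shot('side','s2.png')
x=shot('side')['img'][160:280,230:390]; cv2.imwrite('pics/s2.png',cv2.resize(x,None,fx=4,fy=4))"
```

```text
time_s: 3.25
ee_pos: [0.5708, 0.3254, 0.2753]
eef_rot: [-3.141, -0.422, -2.828]
force: [-0.1, -0.1, -0.6]
grip_width: 0.0077
grip_force: 30.0
time_s: 3.85
ee_pos: [0.5267, 0.3114, 0.2775]
eef_rot: [3.141, -0.417, -2.827]
force: [1.2, 0.7, 5.1]
grip_width: 0.0077
grip_force: 30.0
t 3.85 grasp [0.4573 0.2889 0.1125] rot [ 3.141 -0.417 -2.827] F [1.2 0.7 5.1] w 0.0077 gf 30.0 q [ 0.47  0.63  1.37  0.06  1.56 -1.43]
```

View pics/s2.png

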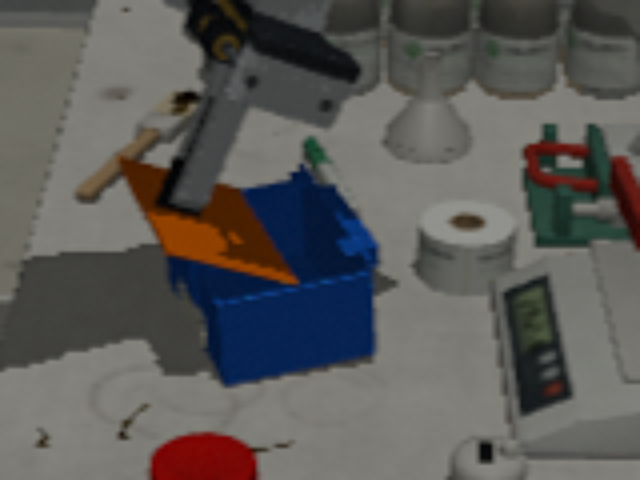

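The lid is free of the keepers, with its front up and its rear edge at about (300,285) just over the side walls. Next I'll lift it and carry it to the front.

```bash
python3 - <<'E'
from h import *
y=.315+np.pi
a=np.array([-np.sin(.315),np.cos(.315),0])*.42
row([.4573,.2889,.212],y,a)
row([.368,.19,.212],np.pi)
E
```

```text
row [4.02, 0.01, -9.09] [0.001, 0.002, -0.001] d 9.9
row [21.94, -6.64, -2.86] [-0.065, -0.414, 0.31] d 23.1
```

```bash
python3 -m jog '[[2,0,-4.5,0,0,0],[4,0,-9.1,0,0,0],[4,0,-9.1,0,0,0],[10,-3,-7,-0.03,-0.2,0.15],[21.9,-6.6,-2.9,-0.065,-0.414,0.31],[21.9,-6.6,-2.9,-0.065,-0.414,0.31],[21.9,-6.6,-2.9,-0.065,-0.414,0.31],[21.9,-6.6,-2.9,-0.065,-0.414,0.31]]' ; python3 - <<'E'
from h import *
st(); row([.368,.19,.045],np.pi); row([.368,.19,.027],np.pi)
E
```

```text
time_s: 4.75
ee_pos: [0.3647, 0.1884, 0.3921]
eef_rot: [-3.14, 0.0, 3.14]
force: [0.1, -0.5, -0.9]
grip_width: 0.0078
grip_force: 30.0
t 4.75 grasp [0.3647 0.1882 0.2117] rot [-3.14  0.    3.14] F [ 0.1 -0.5 -0.9] w 0.0078 gf 30.0 q [ 0.39 -0.    1.9  -0.    1.25 -1.18]
row [-0.33, 0.18, 16.67] [-0.001, 0.0, -0.002] d 16.7
row [-0.33, 0.18, 18.47] [-0.001, 0.0, -0.002] d 18.5
```

```bash
python3 -m jog '[[-0.6,0.2,5,0,0,0],[-0.6,0.2,10,0,0,0],[-0.6,0.2,15,0,0,0],[-0.6,0.2,17.3,0,0,0],[-0.6,0.2,17.8,0,0,0],[-0.6,0.2,18.1,0,0,0],[-0.6,0.2,18.1,0,0,0],[-0.6,0.2,18.1,0,0,0]]' ; python3 -c "
from h import *
st(); c=shot('wrist','w3.png')"
```

```text
time_s: 5.55
ee_pos: [0.3748, 0.1926, 0.2119]
eef_rot: [-3.141, -0.001, 3.142]
force: [0.7, -0.0, -0.1]
grip_width: 0.0074
grip_force: 30.0
t 5.55 grasp [0.3746 0.1924 0.0315] rot [-3.141e+00 -1.000e-03  3.142e+00] F [ 0.7 -0.  -0.1] w 0.0074 gf 30.0 q [ 0.39  0.31  2.04 -0.    0.8  -1.18]
```

View pics/w3.png

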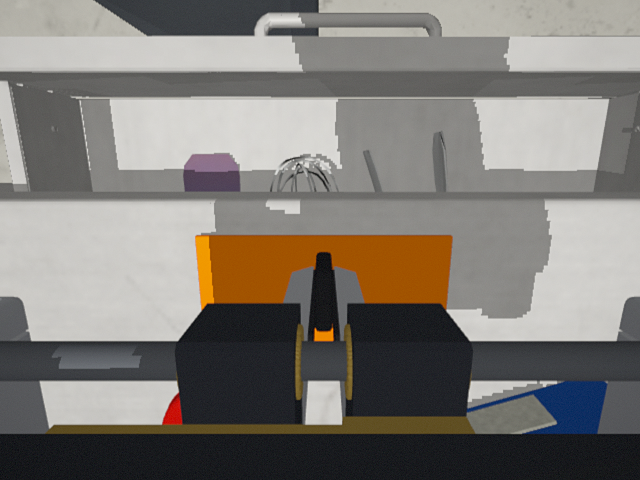

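The lid is level over the worktop, with its front edge at row 235 inside the table edge at row 195. Lower and release.

```bash
python3 -m jog '[[0,0,0.15,0,0,0],[0,0,0.3,0,0,0],[0,0,0.3,0,0,0]]' && python3 -m jog '[[0,0,0,0,0,0],[0,0,0,0,0,0],[0,0,0,0,0,0],[0,0,-3,0,0,0],[0,0,-8,0,0,0],[0,0,-13,0,0,0],[0,0,-16,0,0,0],[0,0,-16,0,0,0]]' 40; python3 - <<'E'
from h import *
st()
c=shot('side','s4.png'); im=c['img']; hsv=cv2.cvtColor(im,cv2.COLOR_BGR2HSV)
m=cv2.inRange(hsv,(17,100,120),(30,255,255)); k,l,s,ce=cv2.connectedComponentsWithStats(m)
for i in range(1,k):
    if s[i,4]>60: print(s[i],ray(c,*ce[i],.008).round(3))
m=cv2.inRange(hsv,(4,150,60),(16,255,255)); k,l,s,ce=cv2.connectedComponentsWithStats(m)
for i in range(1,k):
    if s[i,4]>100: print('lid',s[i],ray(c,*ce[i],.005).round(3))
x=im[160:460,200:400]; cv2.imwrite('pics/s4.png',cv2.resize(x,None,fx=2,fy=2))
E
```

```text
time_s: 5.9
ee_pos: [0.3752, 0.1925, 0.2097]
eef_rot: [-3.141, 0.001, 3.142]
force: [-1.6, -3.6, 17.5]
grip_width: 0.0076
grip_force: 30.0
time_s: 6.7
ee_pos: [0.375, 0.1928, 0.372]
eef_rot: [3.14, 0.004, 3.141]
force: [0.9, 0.0, -1.3]
grip_width: 0.0379
grip_force: 0.0
t 6.7 grasp [0.3757 0.193  0.1916] rot [3.14  0.004 3.141] F [ 0.9  0.  -1.3] w 0.0379 gf 0.0 q [ 0.39  0.04  1.9  -0.    1.19 -1.18]
[285 295  28  18 375] [0.517 0.021 0.008]
[246 313  30  20 450] [ 0.441 -0.042  0.008]
[240 346  32  24 536] [ 0.44  -0.142  0.008]
[413 392  32  24 257] [ 0.743 -0.255  0.008]
[484 413  11  12  61] [ 0.83  -0.276  0.008]
[456 417  37  12 229] [ 0.8   -0.285  0.008]
[422 421  28   7  87] [ 0.738 -0.289  0.008]
lid [229 246  41  33 928] [0.399 0.177 0.005]
```

View pics/s4.png

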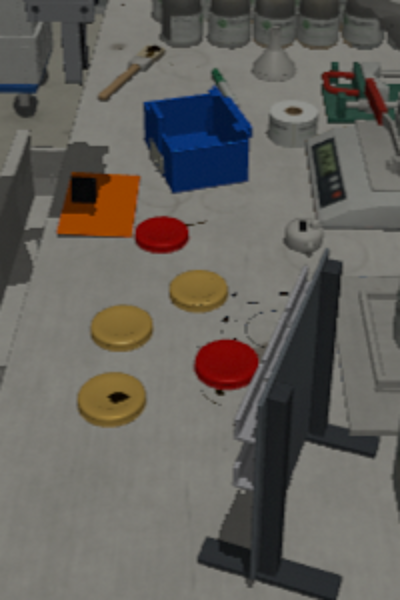

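The lid lies flat at (100,205) in the crop, clear of the bin, and the bin is empty. All three caps are in place, so I'll pick the nearest one first.

```bash
python3 - <<'E'
from h import *
y=.315+np.pi
row([.517,.021,.08],y);row([.517,.021,.0215],y)
E
```

```text
row [-14.22, -17.16, 10.93] [-0.0, 0.001, -0.315] d 24.8
row [-14.22, -17.16, 16.78] [-0.0, 0.001, -0.315] d 27.9
```

```bash
python3 -m jog '[[-14.2,-17.2,0,0,0,-0.315],[-14.2,-17.2,0,0,0,-0.315],[-14.2,-17.2,0,0,0,-0.315],[-14.2,-17.2,0,0,0,-0.315],[-14.2,-17.2,0,0,0,-0.315],[-14.2,-17.2,6,0,0,-0.315],[-14.2,-17.2,8,0,0,-0.315],[-14.2,-17.2,8,0,0,-0.315]]' 100; python3 - <<'E'
from h import *
st(); c=shot('wrist','w5.png'); row([.517,.021,.0215],.315+np.pi)
hsv=cv2.cvtColor(c['img'],cv2.COLOR_BGR2HSV); m=cv2.inRange(hsv,(17,100,100),(30,255,255)); k,l,s,ce=cv2.connectedComponentsWithStats(m)
for i in range(1,k):
    if s[i,4]>300: print(s[i],ray(c,*ce[i],.008).round(3))
E
```

```text
time_s: 7.55
ee_pos: [0.5155, 0.0203, 0.283]
eef_rot: [3.139, -0.011, -2.827]
force: [0.1, -0.4, 0.4]
grip_width: 0.0933
grip_force: 0.0
t 7.55 grasp [0.5134 0.0201 0.1026] rot [ 3.139 -0.011 -2.827] F [ 0.1 -0.4  0.4] w 0.0933 gf 0.0 q [-0.03  0.36  1.74 -0.    1.05 -1.92]
row [-0.16, 0.02, 8.41] [0.001, -0.008, -0.0] d 8.4
[  78   20   96  103 7154] [ 0.439 -0.141  0.008]
[ 228   73   92   96 6305] [ 0.44  -0.039  0.008]
[ 283  209   85   84 5516] [0.515 0.022 0.008]
```

View pics/w5.png

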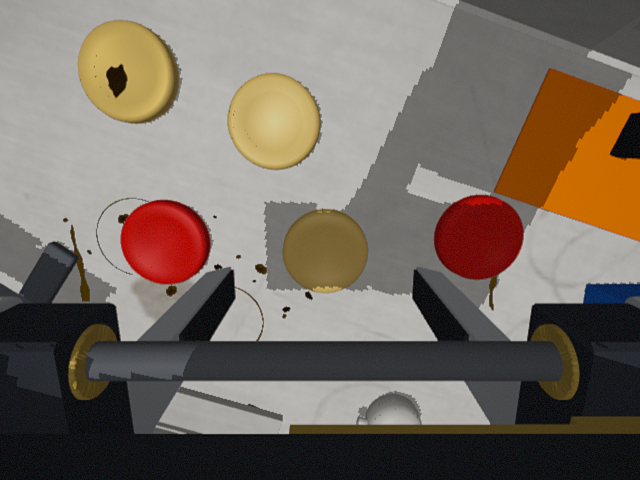

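The caps are at (128,72), (274,120) and (325,250). The last one is centred between the fingers and nothing is in their way.

```bash
python3 -m jog '[[-0.1,0,3,0,0,0],[-0.1,0,6,0,0,0],[-0.1,0,6,0,0,0],[-0.1,0,6,0,0,0]]' ; python3 - <<'E'
from h import *
st(); row([.516,.0215,.0215],.315+np.pi)
E
```

```text
time_s: 8.0
ee_pos: [0.5178, 0.0209, 0.2297]
eef_rot: [-3.141, -0.002, -2.826]
force: [-0.3, 0.5, -0.5]
grip_width: 0.0939
grip_force: 0.0
t 8.0 grasp [0.5176 0.0206 0.0493] rot [-3.141e+00 -2.000e-03 -2.826e+00] F [-0.3  0.5 -0.5] w 0.0939 gf 0.0 q [-0.03  0.45  1.77 -0.    0.93 -1.91]
row [0.15, 0.12, 2.78] [-0.001, -0.002, 0.0] d 2.8
```

```bash
python3 -m jog '[[0.1,0.1,1.4,0,0,0],[0.1,0.1,2.75,0,0,0],[0.1,0.1,2.75,0,0,0]]' && python3 -m jog '[[0,0,0,0,0,0],[0,0,0,0,0,0],[0,0,0,0,0,0],[0,0,0,0,0,0],[0,0,-5,0,0,0],[0,0,-10,0,0,0],[0,0,-15,0,0,0],[0,0,-15,0,0,0]]' 0 15; python3 - <<'E'
from h import *
st(); y=.315+np.pi
row([.504,.306,.172],y); row([.504,.306,.032],y)
E
```

```text
time_s: 8.3
ee_pos: [0.516, 0.0213, 0.2004]
eef_rot: [-3.141, -0.003, -2.827]
force: [0.8, 0.8, 0.4]
grip_width: 0.0939
grip_force: 0.0
time_s: 9.1
ee_pos: [0.5169, 0.0215, 0.3572]
eef_rot: [-3.137, 0.007, -2.827]
force: [2.1, 0.5, -0.2]
grip_width: 0.033
grip_force: 0.0
t 9.1 grasp [0.5184 0.0212 0.1768] rot [-3.137  0.007 -2.827] F [ 2.1  0.5 -0.2] w 0.033 gf 0.0 q [-0.03  0.27  1.67 -0.    1.19 -1.91]
row [-7.58, 27.45, 0.42] [-0.004, 0.007, -0.0] d 28.5
row [-7.48, 27.51, 14.42] [-0.004, 0.007, -0.0] d 31.9
```

The fingers are slow (about 75 mm/s), so they had not reached the cap when I lifted. Next I'll check the cap and wait longer this time.

```bash
python3 -m jog '[[0,0,0,0,0,0],[0,0,0,0,0,0],[0,0,0,0,0,0],[0,0,0,0,0,0],[0,0,0,0,0,0],[0,0,0,0,0,0],[0,0,0,0,0,0],[0,0,0,0,0,0]]' 100;  cat >> h.py <<'E'
def caps(n='wrist'):
    c=shot(n); hsv=cv2.cvtColor(c['img'],cv2.COLOR_BGR2HSV); m=cv2.inRange(hsv,(17,100,70),(30,255,255)); m[340:]=0; k,l,s,ce=cv2.connectedComponentsWithStats(m)
    for i in range(1,k):
        if s[i,4]>300: print(n,s[i],ray(c,*ce[i],.008).round(3))
E
python3 - <<'E'
from h import *
st(); caps(); y=.315+np.pi
row([.516,.0215,.0215],.315+np.pi)
E
```

```text
time_s: 9.9
ee_pos: [0.5164, 0.0215, 0.3506]
eef_rot: [-3.141, -0.003, -2.827]
force: [-0.5, 0.1, 0.1]
grip_width: 0.0925
grip_force: 0.0
t 9.9 grasp [0.5159 0.0212 0.1702] rot [-3.141e+00 -3.000e-03 -2.827e+00] F [-0.5  0.1  0.1] w 0.0925 gf 0.0 q [-0.03  0.28  1.68 -0.    1.19 -1.91]
wrist [ 131   45   78   80 4601] [ 0.439 -0.139  0.008]
wrist [ 248   86   73   76 4063] [ 0.44  -0.039  0.008]
wrist [ 291  194   68   68 3582] [0.515 0.022 0.008]
row [-0.01, 0.02, 14.87] [-0.001, -0.003, -0.0] d 14.9
```

```bash
python3 -m jog '[[0,0,5,0,0,0],[0,0,10,0,0,0],[0,0,13,0,0,0],[0,0,14.8,0,0,0],[0,0,14.8,0,0,0]]' && python3 -m jog '[[0,0,0,0,0,0],[0,0,0,0,0,0],[0,0,0,0,0,0],[0,0,0,0,0,0],[0,0,0,0,0,0],[0,0,0,0,0,0],[0,0,0,0,0,0]]' 0 15 && python3 -m jog '[[0,0,-3,0,0,0],[0,0,-8,0,0,0],[0,0,-13,0,0,0],[0,0,-15,0,0,0],[0,0,-15,0,0,0]]'; python3 - <<'E'
from h import *
st(); y=.315+np.pi
row([.504,.306,.172],y); row([.504,.306,.032],y)
E
```

```text
time_s: 10.45
ee_pos: [0.5159, 0.0213, 0.2011]
eef_rot: [-3.141, -0.004, -2.827]
force: [0.2, -1.1, 0.9]
grip_width: 0.0939
grip_force: 0.0
time_s: 11.15
ee_pos: [0.516, 0.0213, 0.2028]
eef_rot: [-3.141, -0.002, -2.827]
force: [-0.5, 0.2, 2.6]
grip_width: 0.0604
grip_force: 14.9
time_s: 11.65
ee_pos: [0.5165, 0.0215, 0.3558]
eef_rot: [-3.139, 0.003, -2.827]
force: [-0.6, 0.5, -0.0]
grip_width: 0.0602
grip_force: 14.7
t 11.65 grasp [0.5171 0.0212 0.1754] rot [-3.139e+00  3.000e-03 -2.827e+00] F [-0.6  0.5 -0. ] w 0.0602 gf 14.7 q [-0.03  0.27  1.67 -0.    1.19 -1.91]
row [-7.62, 27.44, 0.29] [-0.003, 0.003, -0.0] d 28.5
row [-7.58, 27.47, 14.29] [-0.003, 0.003, -0.0] d 31.9
```

```bash
python3 -m jog '[[-1.3,4.9,0,0,0,0],[-2.6,9.6,0,0,0,0],[-4,14.4,0,0,0,0],[-5.3,19.2,0,0,0,0],[-6.6,24,0,0,0,0],[-7.6,27.4,0,0,0,0],[-7.6,27.4,0,0,0,0],[-7.6,27.4,0,0,0,0]]'; python3 - <<'E'
from h import *
st(); c=shot('wrist','w6.png');row([.504,.306,.032],.315+np.pi)
c=shot('scene'); cv2.imwrite('pics/c6.png',cv2.resize(c['img'][180:380,230:430],None,fx=3,fy=3))
E
```

```text
time_s: 12.45
ee_pos: [0.5035, 0.3059, 0.3505]
eef_rot: [-3.14, -0.005, -2.825]
force: [-0.7, -0.9, -0.4]
grip_width: 0.0602
grip_force: 14.7
t 12.45 grasp [0.5027 0.3054 0.1701] rot [-3.14  -0.005 -2.825] F [-0.7 -0.9 -0.4] w 0.0602 gf 14.7 q [ 0.48  0.43  1.47 -0.    1.25 -1.4 ]
row [-0.11, 0.09, 13.85] [-0.001, -0.005, -0.0] d 13.9
```

View pics/w6.png

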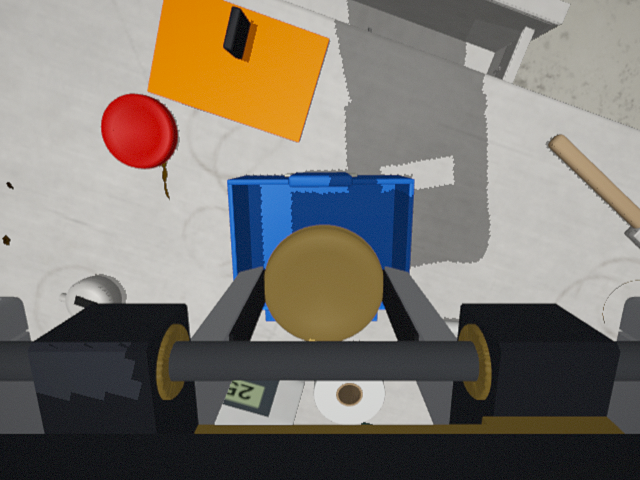

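The cap is held centrally at (324,283). The bin rim spans u 230..412 with its front at row ~180. Check the bin position numerically, then lower.

```bash
python3 - <<'E'
from h import *
c=shot('wrist')
for u in (230,412): print('rim front',ray(c,u,179,.06).round(4))
X=np.array([np.cos(.315),np.sin(.315)])
m=(ray(c,230,179,.06)+ray(c,412,179,.06))[:2]/2; print('bin',m+.05*X)
E
```

```text
rim front [0.4793 0.2232 0.06  ]
rim front [0.4373 0.3527 0.06  ]
bin [0.50584782 0.30342495]
```

```bash
python3 -m jog '[[0,0,3,0,0,0],[0,0,6,0,0,0],[0,0,9,0,0,0],[0,0,11,0,0,0],[0,0,12.5,0,0,0],[0,0,13.5,0,0,0],[0,0,13.5,0,0,0]]' && python3 -m jog '[[0,0,0,0,0,0],[0,0,0,0,0,0],[0,0,0,0,0,0],[0,0,0,0,0,0],[0,0,-4,0,0,0],[0,0,-9,0,0,0],[0,0,-13.5,0,0,0],[0,0,-13.5,0,0,0]]' 78; python3 - <<'E'
from h import *
st();row([.44,-.04,.17],.315+np.pi)
E
```

```text
time_s: 13.3
ee_pos: [0.5035, 0.3049, 0.2164]
eef_rot: [-3.141, -0.004, -2.827]
force: [0.2, 0.1, 0.6]
grip_width: 0.0605
grip_force: 14.7
time_s: 14.1
ee_pos: [0.5041, 0.3058, 0.3591]
eef_rot: [3.14, 0.008, -2.827]
force: [0.7, -0.6, -0.5]
grip_width: 0.0732
grip_force: 0.0
t 14.1 grasp [0.5054 0.3064 0.1787] rot [ 3.14   0.008 -2.827] F [ 0.7 -0.6 -0.5] w 0.0732 gf 0.0 q [ 0.48  0.43  1.46 -0.    1.25 -1.4 ]
row [16.81, -30.9, 0.7] [0.001, 0.008, -0.0] d 35.2
```

```bash
python3 -m jog '[[2.4,-4.4,0,0,0,0],[4.8,-8.8,0,0,0,0],[7.2,-13.2,0,0,0,0],[9.6,-17.6,0,0,0,0],[12,-22,0,0,0,0],[14.4,-26.4,0,0,0,0],[16.8,-30.9,0,0,0,0],[16.8,-30.9,0,0,0,0]]' 100; python3 -m jog '[[0,0,3,0,0,0],[0,0,3,0,0,0],[0,0,3,0,0,0]]' ; python3 - <<'E'
from h import *
st();caps(); row([.44,-.041,.0215],.315+np.pi)
c=shot('wrist','w7.png')
E
```

```text
time_s: 14.9
ee_pos: [0.4387, -0.0443, 0.3527]
eef_rot: [-3.14, -0.003, -2.832]
force: [1.5, -0.1, 0.1]
grip_width: 0.094
grip_force: 0.0
time_s: 15.2
ee_pos: [0.4398, -0.0398, 0.323]
eef_rot: [-3.142, -0.004, -2.826]
force: [0.2, -0.2, 0.9]
grip_width: 0.094
grip_force: 0.0
t 15.2 grasp [ 0.4391 -0.04    0.1426] rot [-3.142 -0.004 -2.826] F [ 0.2 -0.2  0.9] w 0.094 gf 0.0 q [-0.17  0.15  1.91 -0.    1.09 -2.06]
wrist [ 169  160   79   76 4372] [ 0.438 -0.139  0.008]
wrist [ 287  199   75   73 4250] [ 0.439 -0.039  0.008]
row [0.0, -0.11, 12.17] [-0.001, -0.002, 0.001] d 12.2
```

```bash
python3 -m jog '[[0,0,4,0,0,0],[0,0,8,0,0,0],[0,0,11,0,0,0],[0,0,12.1,0,0,0],[0,0,12.1,0,0,0]]' && python3 -m jog '[[0,0,0,0,0,0],[0,0,0,0,0,0],[0,0,0,0,0,0],[0,0,0,0,0,0],[0,0,0,0,0,0],[0,0,0,0,0,0],[0,0,0,0,0,0]]' 0 15 && python3 -m jog '[[0,0,-3,0,0,0],[0,0,-8,0,0,0],[0,0,-13,0,0,0],[0,0,-15,0,0,0],[0,0,-15,0,0,0],[0,0,-15,0,0,0]]'; python3 - <<'E'
from h import *
st(); y=.315+np.pi
row([.505,.305,.172],y); row([.505,.305,.042],y)
E
```

```text
time_s: 15.8
ee_pos: [0.4396, -0.0402, 0.2017]
eef_rot: [-3.141, -0.004, -2.826]
force: [0.1, 0.2, 1.1]
grip_width: 0.0936
grip_force: 0.0
time_s: 16.5
ee_pos: [0.4395, -0.0405, 0.2023]
eef_rot: [-3.141, -0.002, -2.827]
force: [-0.8, 0.5, 6.1]
grip_width: 0.0607
grip_force: 15.3
time_s: 17.1
ee_pos: [0.4395, -0.0402, 0.3512]
eef_rot: [-3.141, -0.003, -2.827]
force: [-0.2, 0.5, -0.3]
grip_width: 0.0603
grip_force: 14.7
t 17.1 grasp [ 0.439  -0.0405  0.1708] rot [-3.141e+00 -3.000e-03 -2.827e+00] F [-0.2  0.5 -0.3] w 0.0603 gf 14.7 q [-0.17  0.11  1.88 -0.    1.15 -2.06]
row [-16.92, 30.8, -0.19] [-0.0, -0.003, -0.0] d 35.1
row [-16.96, 30.81, 12.81] [-0.0, -0.003, -0.0] d 37.4
```

```bash
python3 -m jog '[[-2.4,4.4,0,0,0,0],[-4.8,8.8,0,0,0,0],[-7.2,13.2,0,0,0,0],[-9.6,17.6,0,0,0,0],[-12,22,0,0,0,0],[-14.4,26.4,0,0,0,0],[-16.9,30.8,0,0,0,0],[-16.9,30.8,0,0,0,0]]' && python3 -m jog '[[0,0,3,0,0,0],[0,0,6,0,0,0],[0,0,9,0,0,0],[0,0,11,0,0,0],[0,0,12.5,0,0,0],[0,0,12.5,0,0,0]]' && python3 -m jog '[[0,0,0,0,0,0],[0,0,0,0,0,0],[0,0,0,0,0,0],[0,0,0,0,0,0],[0,0,-4,0,0,0],[0,0,-9,0,0,0],[0,0,-12.5,0,0,0],[0,0,-12.5,0,0,0]]' 78; python3 - <<'E'
from h import *
st();row([.439,-.141,.15],.315+np.pi)
E
```

```text
time_s: 17.9
ee_pos: [0.5048, 0.3093, 0.3479]
eef_rot: [-3.141, -0.006, -2.823]
force: [-0.3, -0.6, -1.2]
grip_width: 0.0604
grip_force: 14.7
time_s: 18.5
ee_pos: [0.5043, 0.3041, 0.2233]
eef_rot: [-3.14, -0.007, -2.827]
force: [-0.7, -0.7, 0.3]
grip_width: 0.0601
grip_force: 14.7
time_s: 19.3
ee_pos: [0.5053, 0.3051, 0.357]
eef_rot: [3.141, 0.006, -2.827]
force: [0.9, 0.2, -0.4]
grip_width: 0.0734
grip_force: 0.0
t 19.3 grasp [0.5063 0.3056 0.1766] rot [ 3.141  0.006 -2.827] F [ 0.9  0.2 -0.4] w 0.0734 gf 0.0 q [ 0.48  0.43  1.46 -0.    1.25 -1.4 ]
row [20.13, -40.37, 2.5] [0.001, 0.006, -0.0] d 45.2
```

```bash
python3 -m jog '[[2.2,-4.4,0,0,0,0],[4.4,-8.8,0,0,0,0],[6.6,-13.2,0,0,0,0],[8.8,-17.6,0,0,0,0],[11,-22,0,0,0,0],[13.2,-26.4,0,0,0,0],[15.4,-30.8,0,0,0,0],[17.6,-35.2,0,0,0,0]]' 100; python3 -m jog '[[2.5,-5,1,0,0,0],[2.5,-5.2,3,0,0,0],[2.5,-5.2,3,0,0,0],[2.5,-5.2,3,0,0,0]]' ; python3 - <<'E'
from h import *
st();caps(); row([.439,-.141,.0215],.315+np.pi)
E
```

```text
time_s: 20.1
ee_pos: [0.4458, -0.086, 0.3517]
eef_rot: [-3.141, -0.003, -2.827]
force: [1.3, 0.6, -0.2]
grip_width: 0.0937
grip_force: 0.0
time_s: 20.5
ee_pos: [0.439, -0.1411, 0.322]
eef_rot: [3.142, -0.003, -2.827]
force: [0.0, -0.5, 0.8]
grip_width: 0.0941
grip_force: 0.0
t 20.5 grasp [ 0.4384 -0.1412  0.1416] rot [ 3.142e+00 -3.000e-03 -2.827e+00] F [ 0.  -0.5  0.8] w 0.0941 gf 0.0 q [-0.39  0.2   1.86 -0.    1.09 -2.27]
wrist [ 287  200   75   73 4010] [ 0.438 -0.14   0.008]
row [-0.0, -0.01, 12.06] [-0.001, -0.002, 0.001] d 12.1
```

```bash
python3 -m jog '[[0,0,4,0,0,0],[0,0,8,0,0,0],[0,0,11,0,0,0],[0,0,12,0,0,0],[0,0,12,0,0,0]]' && python3 -m jog '[[0,0,0,0,0,0],[0,0,0,0,0,0],[0,0,0,0,0,0],[0,0,0,0,0,0],[0,0,0,0,0,0],[0,0,0,0,0,0],[0,0,0,0,0,0]]' 0 15 && python3 -m jog '[[0,0,-3,0,0,0],[0,0,-8,0,0,0],[0,0,-13,0,0,0],[0,0,-15,0,0,0],[0,0,-15,0,0,0],[0,0,-15,0,0,0]]'; python3 - <<'E'
from h import *
st(); y=.315+np.pi
row([.505,.305,.172],y); row([.505,.305,.052],y)
E
```

```text
time_s: 21.05
ee_pos: [0.439, -0.141, 0.202]
eef_rot: [3.141, -0.003, -2.826]
force: [0.8, 0.2, -0.7]
grip_width: 0.094
grip_force: 0.0
time_s: 21.75
ee_pos: [0.4388, -0.1417, 0.2024]
eef_rot: [-3.141, -0.002, -2.827]
force: [-0.4, 1.8, 6.3]
grip_width: 0.0601
grip_force: 15.3
time_s: 22.35
ee_pos: [0.4388, -0.1414, 0.3513]
eef_rot: [-3.141, -0.003, -2.827]
force: [0.2, 0.3, -0.2]
grip_width: 0.0605
grip_force: 14.7
t 22.35 grasp [ 0.4383 -0.1416  0.1709] rot [-3.141e+00 -3.000e-03 -2.827e+00] F [ 0.2  0.3 -0.2] w 0.0605 gf 14.7 q [-0.39  0.16  1.83 -0.    1.16 -2.28]
row [-20.11, 40.4, -0.19] [-0.0, -0.003, -0.0] d 45.1
row [-20.15, 40.4, 11.81] [-0.0, -0.003, -0.0] d 46.7
```

```bash
python3 -m jog '[[-2.2,4.4,0,0,0,0],[-4.4,8.8,0,0,0,0],[-6.6,13.2,0,0,0,0],[-8.8,17.6,0,0,0,0],[-11,22,0,0,0,0],[-13.2,26.4,0,0,0,0],[-15.4,30.8,0,0,0,0],[-17.6,35.2,0,0,0,0]]' && python3 -m jog '[[-2.5,5.2,0,0,0,0],[-2.5,5.2,0,0,0,0],[-2.5,5.2,3,0,0,0],[-2.5,5.2,6,0,0,0],[-2.5,5.2,9,0,0,0],[-2.5,5.2,11.5,0,0,0],[-2.5,5.2,11.5,0,0,0]]' && python3 -m jog '[[0,0,0,0,0,0],[0,0,0,0,0,0],[0,0,0,0,0,0],[0,0,0,0,0,0],[0,0,-4,0,0,0],[0,0,-9,0,0,0],[8,0,-14,0,0,0],[8,0,-14,0,0,0]]' 78; python3 - <<'E'
from h import *
st();c=shot('wrist','w8.png')
c=shot('side'); cv2.imwrite('pics/s8.png',cv2.resize(c['img'][270:460,230:430],None,fx=4,fy=3))
E
```

```text
time_s: 23.15
ee_pos: [0.4972, 0.2498, 0.349]
eef_rot: [-3.141, -0.006, -2.827]
force: [0.5, -0.5, 1.4]
grip_width: 0.0601
grip_force: 14.7
time_s: 23.85
ee_pos: [0.5039, 0.3037, 0.2314]
eef_rot: [-3.139, -0.011, -2.827]
force: [-0.2, -0.2, 0.7]
grip_width: 0.0601
grip_force: 14.7
time_s: 24.65
ee_pos: [0.4279, 0.2797, 0.3783]
eef_rot: [-3.141, -0.001, -2.827]
force: [0.9, 0.4, 0.3]
grip_width: 0.0729
grip_force: 0.0
t 24.65 grasp [0.4278 0.2796 0.1979] rot [-3.141e+00 -1.000e-03 -2.827e+00] F [0.9 0.4 0.3] w 0.0729 gf 0.0 q [ 0.51  0.24  1.66 -0.    1.24 -1.38]
```

View pics/w8.png

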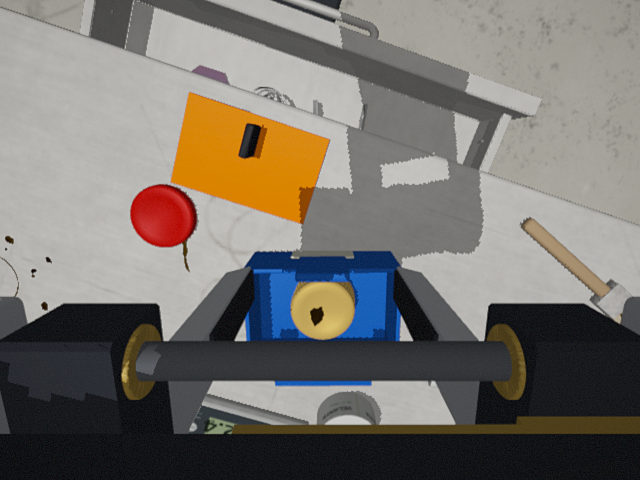

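View pics/s8.png

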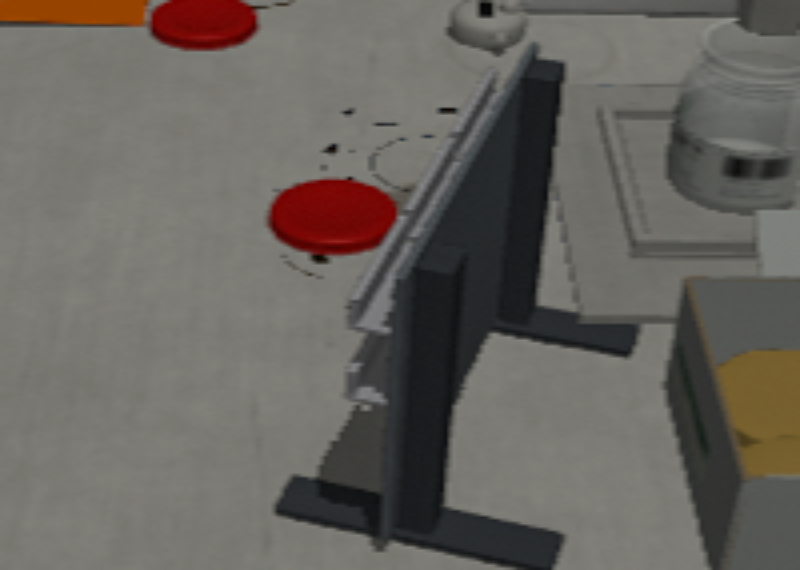

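All three caps are stacked in the bin at (323,309). In the side crop the top rail runs from (490,70) to (350,305). Next I'll localise the panel.

```bash
python3 - <<'E'
from h import *
c=shot('side')
A=ray(c,230+490/4,270+70/3,.17);B=ray(c,230+350/4,270+305/3,.17);print(A,B,np.linalg.norm(A-B),'yaw',np.arctan2(-(A-B)[0],(A-B)[1]))
print(ray(c,230+280/4,270+510/3,.008))
y=-np.pi/2+2*np.pi
row([.50,-.12,.27],np.pi/2)
row([.50,-.12,.27],3*np.pi/4)
E
```

```text
[ 0.60860368 -0.16066279  0.17      ] [ 0.54947219 -0.33633362  0.17      ] 0.18535579724885004 yaw -0.3246912258463847
[ 0.52622052 -0.31882934  0.008     ]
row [5.54, -40.26, -7.17] [0.002, 0.001, 1.886] d 41.3
row [5.54, -40.26, -7.17] [0.001, 0.001, 1.101] d 41.3
```

```bash
python3 - <<'E'
from h import *
row([.53,-.28,.31],1.246)
row([.45,-.05,.31],1.8)
E
```

```text
row [7.65, -56.4, -11.17] [0.002, 0.001, 2.211] d 58.0
row [8.12, -32.05, -11.17] [0.002, 0.001, 1.657] d 34.9
```

```bash
python3 -m jog '[[0,-4,-4,0,0,0.14],[2,-8,-8,0,0,0.28],[4,-12,-11,0,0,0.42],[6,-16,-11,0,0,0.56],[7,-20,-11,0,0,0.7],[8,-24,-11,0,0,0.84],[8,-28,-11,0,0,0.98],[8,-32,-11,0,0,1.12]]' 30 >/dev/null; python3 -c "
from h import *
st();row([.53,-.28,.31],1.246)"
```

```text
t 25.6 grasp [ 0.4525 -0.0511  0.3062] rot [-3.139e+00 -1.000e-03  2.330e+00] F [0.5 0.2 0.5] w 0.0277 gf 0.0 q [-0.19  0.03  1.64 -0.    1.47 -0.95]
row [-21.93, -10.18, -0.36] [-0.003, 0.001, 1.084] d 24.2
```

```bash
python3 -m jog '[[-3,-1.4,0,0,0,0.14],[-6,-2.8,0,0,0,0.28],[-9,-4.2,0,0,0,0.42],[-12,-5.6,0,0,0,0.56],[-15,-7,0,0,0,0.7],[-18,-8.4,0,0,0,0.84],[-21.9,-10.2,0,0,0,0.98],[-21.9,-10.2,0,0,0,1.084]]' >/dev/null;  python3 -m jog '[[0,0,0,0,0,0],[0,0,0,0,0,0]]' >/dev/null; python3 -c "
from h import *
st();c=shot('wrist','w9.png');np.savez('w9.npz',K=c['intrinsics'],R=c['R'],t=c['t'])"
```

```text
t 26.6 grasp [ 0.5303 -0.2775  0.306 ] rot [-3.139e+00  2.000e-03  1.256e+00] F [-0.3 -0.   0.7] w 0.0284 gf 0.0 q [-0.54  0.37  1.24 -0.    1.53 -0.23]
```

View pics/w9.png

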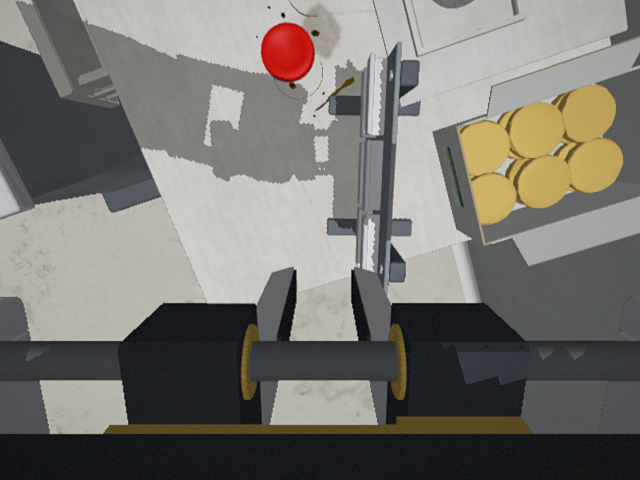

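No other caps are around. The rail is the pale strip at u≈360–380, v≈55–270, just in front of the panel's face. I'll extract its edges numerically.

```bash
python3 - <<'E'
from h import *
im=cv2.imread('pics/w9.png'); g=cv2.cvtColor(im,cv2.COLOR_BGR2GRAY)
for v in (45,52,56,60,75,90,105,120,150,180,210,225,240,255,262,268): print(v,' '.join('%3d'%x for x in g[v,350:406]))
# predicted rail from side measurement
d=np.load('w9.npz');c=dict(intrinsics=d['K'],R=d['R'],t=d['t'])
for P in ([.6086,-.1607,.17],[.5495,-.3363,.17]): print(proj(c,P))
b=-.325;X=np.array([np.cos(b),np.sin(b),0]);Y=np.array([-np.sin(b),np.cos(b),0])
C=np.array([.579,-.2485,0])
for nm,dx,z in (('rail front',-.002,.17),('rail back',.002,.17),('rail2 front',-.002,.124),('face',.014,.19),('face bottom',.014,0)):
    print(nm,[proj(c,C+X*dx+Y*y+[0,0,z]).round(1) for y in (.092,.046,0,-.046)])
E
```

```text
45 193 194 193 192 194 196 196 196 197 195 195 197 197 195 194 194 196 195 196 195 195 196 196 197 197 197 198 199 198 199 198 199 198 191 118 144 195 193 193 194 193 195 194 198 191 107  62 119 137 142 137 139 194 194 192 193
52 195 198 196 196 195 193 194 193 195 199 198 197 198 196 197 196 196 198 196 197 195 186 190 188 195 197 197 197 196 196 194 194 194 195 196 189 112 157 199 200 179  82  51  59  56  58  89 127 145 142 133 150 196 195 193 192
56 192 196 197 197 196 194 193 195 196 197 197 198 198 196 196 197 197 198 192 141 146 185 203 201 179 176 197 197 199 198 197 196 196 196 197 200 195 105  94  58  56  62  60  59  55  64 107 134 145 142 134 160 197 196 194 195
60 199 198 199 198 197 197 196 196 196 195 195 197 196 195 194 196 197 165  86  83 139 190 205 201 185 186 209 206 204 204 208 209 190 136 130 134 130 101  61  57  58  59  58  60  57  69 121 138 147 142 139 179 176  96  83  86
75 128 129 130 128 125 127 125 125 127 127 127 113  85  93 124 136 127  89  85 119 186 206 205 190 183 211 209 206 208 203 139 131 133 135 135 135 124  63  58  90 155 201 197  87  60 108 132 1
[... 2412 characters left out ...]
8 128 131 127  91  58  72 122 181 174  71  74 131 147 151 140  78  77 100 106 106 105 106 106 106 107 105 105 107 106 104  95 117
[373.87656291  60.70355533]
[365.10353286 290.3012074 ]
rail front [array([371.2,  61.6]), array([368.8, 125.1]), array([366.7, 183.9]), array([364.6, 238.6])]
rail back [array([376.5,  61.7]), array([373.9, 125.1]), array([371.6, 183.9]), array([369.4, 238.7])]
rail2 front [array([364.7,  74.4]), array([362.8, 128.8]), array([361.1, 179.8]), array([359.6, 227.6])]
face [array([397.4,  54.9]), array([393.9, 123.2]), array([390.6, 186.3]), array([387.5, 244.6])]
face bottom [array([366.9,  96. ]), array([365.5, 135.3]), array([364.2, 172.8]), array([362.9, 208.6])]
```

The rail is located at about (0.578, -0.248), yaw -0.325, good to about 1 mm. I'll fine-tune it by touch. Now to grip the bin tab.

```bash
python3 -c "
from h import *
row([.4575,.2885,.25],1.886)"
```

```text
row [51.51, -24.47, 5.58] [-0.003, 0.001, -0.63] d 57.3
```

```bash
python3 -m jog '[[4.3,-2,0,0,0,-0.08],[8.6,-4.1,0,0,0,-0.16],[12.9,-6.1,0,0,0,-0.24],[17.2,-8.2,0,0,0,-0.32],[21.5,-10.2,0,0,0,-0.4],[25.8,-12.3,0,0,0,-0.48],[30,-14.3,0,0,0,-0.56],[34.4,-16.3,0,0,0,-0.63]]' 30 >/dev/null; python3 -c "
from h import *
row([.4575,.2885,.25],1.886)"
```

```text
row [18.43, 3.47, 5.65] [-0.001, 0.001, 0.003] d 19.6
```

```bash
python3 -m jog '[[4.6,0.9,1.5,0,0,0],[9.2,1.7,3,0,0,0],[13.8,2.6,4.5,0,0,0],[18.4,3.5,5.6,0,0,0],[18.4,3.5,5.6,0,0,0],[18.4,3.5,5.6,0,0,0]]' >/dev/null; python3 -c "
from h import *
st();row([.4575,.2885,.074],1.886)
c=shot('wrist'); cv2.imwrite('pics/w10.png',c['img']); hsv=cv2.cvtColor(c['img'],cv2.COLOR_BGR2HSV)
for p in ([-.054,.022,.084],[-.046,.022,.084],[-.054,-.022,.084],[-.046,-.022,.084],[-.05,.07,.06],[.05,.07,.06]):
    X=Ro.from_euler('z',.315).apply(p)+[.505,.304,0]; print(p,proj(c,X).round(1))
m=cv2.inRange(hsv,(100,120,40),(128,255,255))
g=hsv[...,2]
for v in (250,262,274,286): print(v,' '.join('%d'%x for x in g[v,285:345]))
w=hsv[...,1]
ys,xs=np.where(m);print(xs.min(),xs.max(),ys.min(),ys.max())
"
```

```text
t 28.05 grasp [0.4591 0.2869 0.2499] rot [-3.139e+00  1.000e-03  1.887e+00] F [ 1.  -0.8 -0.1] w 0.0282 gf 0.0 q [ 0.49  0.26  1.51 -0.    1.37  0.18]
row [0.21, -0.1, 17.59] [-0.003, 0.001, 0.001] d 17.6
[-0.054, 0.022, 0.084] [317.8 201.6]
[-0.046, 0.022, 0.084] [326.6 201.6]
[-0.054, -0.022, 0.084] [318.  248.3]
[-0.046, -0.022, 0.084] [326.5 248.3]
[-0.05, 0.07, 0.06] [322.4 147.7]
[0.05, 0.07, 0.06] [428.3 147.7]
250 238 236 237 237 238 238 232 208 215 213 214 214 214 214 213 215 213 212 211 210 207 207 208 209 211 213 213 212 214 214 213 214 215 216 219 219 223 225 204 213 208 192 218 219 217 218 217 218 217 216 216 216 216 217 217 216 217 217 217 215
262 238 239 233 187 215 215 214 215 216 216 217 216 218 216 216 215 213 214 216 215 212 212 213 214 213 213 212 212 214 213 214 211 210 210 211 214 220 221 199 212 211 191 134 131 133 134 133 134 132 133 131 132 132 133 132 136 132 134 132 130
274 105 106 103 105 105 109 103 78 26 10 22 124 223 216 212 211 214 213 214 213 213 212 212 213 214 213 213 215 215 213 213 211 212 212 213 215 217 215 196 213 211 188 108 96 100 101 103 100 103 103 102 100 102 99 102 102 100 104 103 103
286 102 107 107 103 73 27 18 28 27 19 19 96 192 216 209 205 205 205 207 208 210 211 211 213 213 212 212 213 212 211 213 212 214 216 214 213 210 204 197 213 209 190 215 216 217 216 216 215 216 216 216 217 217 216 216 216 216 216 216 217
319 440 148 290
```

The bin matches the prediction within a pixel. Descend and grip at 40 N.

```bash
python3 -m jog '[[0.2,-0.1,4.5,0,0,0],[0.2,-0.1,9,0,0,0],[0.2,-0.1,13,0,0,0],[0.2,-0.1,16,0,0,0],[0.2,-0.1,17.5,0,0,0],[0.2,-0.1,17.5,0,0,0]]' && python3 -m jog '[[0,0,0,0,0,0],[0,0,0,0,0,0],[0,0,0,0,0,0],[0,0,0,0,0,0],[0,0,0,0,0,0]]' 0 40; python3 -c "
from h import *
st()"
```

```text
time_s: 28.7
ee_pos: [0.4583, 0.2863, 0.2541]
eef_rot: [-3.136, 0.001, 1.881]
force: [0.5, 0.4, 0.8]
grip_width: 0.028
grip_force: 0.0
time_s: 29.2
ee_pos: [0.4584, 0.2876, 0.2566]
eef_rot: [-3.141, 0.001, 1.883]
force: [-2.3, -1.9, 7.4]
grip_width: 0.0077
grip_force: 40.0
t 29.2 grasp [0.4583 0.2875 0.0762] rot [-3.141e+00  1.000e-03  1.883e+00] F [-2.3 -1.9  7.4] w 0.0077 gf 40.0 q [ 0.49  0.45  1.69 -0.    1.    0.18]
```

```bash
python3 -m jog '[[0,0,-1,0,0,0],[0,0,-3,0,0,0],[0,0,-6,0,0,0],[0,0,-9,0,0,0],[0,0,-12,0,0,0],[0,0,-15,0,0,0],[0,0,-17,0,0,0],[0,0,-17,0,0,0]]' && python3 -c "
from h import *
st(); row([.45,-.205,.24],-.325+np.pi/2)
c=shot('side'); cv2.imwrite('pics/s11.png',cv2.resize(c['img'][120:360,200:420],None,fx=2.5,fy=2.5))"
```

```text
time_s: 30.0
ee_pos: [0.4584, 0.2878, 0.4286]
eef_rot: [3.139, -0.0, 1.882]
force: [0.4, -0.1, -1.9]
grip_width: 0.008
grip_force: 40.0
t 30.0 grasp [0.4588 0.288  0.2482] rot [ 3.139 -0.     1.882] F [ 0.4 -0.1 -1.9] w 0.008 gf 40.0 q [ 0.49  0.26  1.51 -0.    1.36  0.18]
row [-46.65, -15.91, 0.77] [0.002, -0.001, 0.637] d 49.3
```

View pics/s11.png

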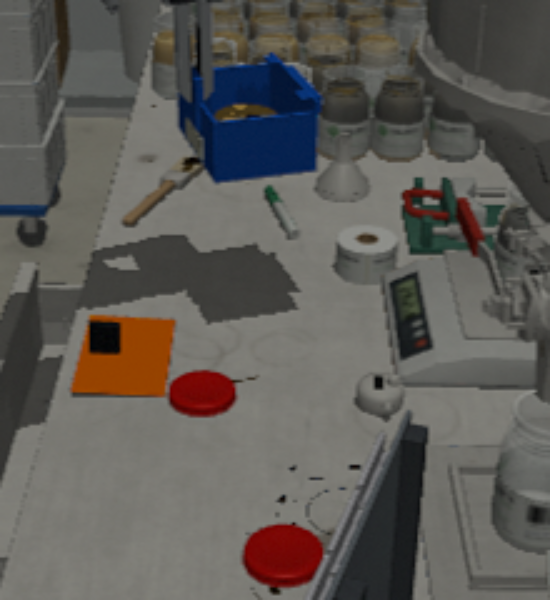

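The bin hangs level from the gripper at (250,120) with the caps inside, and the lid and bystanders are undisturbed. Next is the carry at a moderate pace.

```bash
python3 -m jog '[[-1.4,-0.5,0,0,0,0.02],[-4.2,-1.4,0,0,0,0.05],[-7,-2.4,0,0,0,0.09],[-9.8,-3.3,0,0,0,0.13],[-12.6,-4.3,0,0,0,0.17],[-15.4,-5.3,0,0,0,0.21],[-18.2,-6.2,0,0,0,0.25],[-21,-7.2,0,0,0,0.29]]' && python3 -c "
from h import *
st(); row([.45,-.205,.24],-.325+np.pi/2)"
```

```text
time_s: 30.85
ee_pos: [0.4538, 0.0641, 0.4243]
eef_rot: [-3.137, 0.002, 1.59]
force: [0.3, 0.1, -1.6]
grip_width: 0.0077
grip_force: 40.0
t 30.85 grasp [0.453  0.0638 0.2439] rot [-3.137e+00  2.000e-03  1.590e+00] F [ 0.3  0.1 -1.6] w 0.0077 gf 40.0 q [ 0.06  0.08  1.74 -0.    1.33  0.04]
row [-26.89, -0.89, 0.44] [-0.004, 0.002, 0.344] d 26.9
```

```bash
python3 -m jog '[[-2.8,-0.1,0,0,0,0.04],[-6,-0.2,0,0,0,0.08],[-9.5,-0.3,0,0,0,0.13],[-13,-0.4,0,0,0,0.17],[-16.5,-0.5,0,0,0,0.21],[-20,-0.6,0,0,0,0.26],[-23.5,-0.8,0,0,0,0.31],[-26,-0.9,0.4,0,0,0.344]]' >/dev/null && python3 -m jog '[[-0.9,0,0,0,0,0],[-0.9,0,0,0,0,0],[-0.9,0,0,0,0,0],[-0.9,0,0,0,0,0]]' >/dev/null && python3 - <<'E'
from h import *
st()
b=-.325;X=np.array([np.cos(b),np.sin(b),0]);C=np.array([.578,-.2482,0])
row(C-.130*X+[0,0,.181],b+np.pi/2); row(C-.115*X+[0,0,.181],b+np.pi/2)
E
```

```text
t 32.05 grasp [ 0.4478 -0.2021  0.2417] rot [-3.14e+00  2.00e-03  1.25e+00] F [-0.7 -0.1 -2.3] w 0.0079 gf 40.0 q [-0.5   0.16  1.66 -0.    1.33 -0.18]
row [-0.24, 0.79, 6.07] [-0.002, 0.002, 0.004] d 6.1
row [-0.24, 2.29, 6.07] [-0.002, 0.002, 0.004] d 6.5
```

```bash
python3 -m jog '[[-0.2,0.4,2,0,0,0.005],[-0.2,0.8,4,0,0,0.005],[-0.2,0.8,5.5,0,0,0.005],[-0.2,0.8,6,0,0,0.005],[-0.2,0.8,6,0,0,0.005],[-0.2,0.8,6,0,0,0.005]]' && python3 -m jog '[[0,0.2,0,0,0,0],[0,0.4,0,0,0,0],[0,0.6,0,0,0,0],[0,0.8,0,0,0,0],[0,1,0,0,0,0],[0,1.1,0,0,0,0],[0,1.1,0,0,0,0],[0,1.1,0,0,0,0]]'; python3 - <<'E'
from h import *
st(); b=-.325;X=np.array([np.cos(b),np.sin(b),0]);C=np.array([.578,-.2482,0])
o=ctrl.get_obs(); print('along X',(o['ee_pos']-C)@X,'F.X',o['force']@X,'M',o['moment'])
E
```

```text
time_s: 32.65
ee_pos: [0.4552, -0.207, 0.3629]
eef_rot: [-3.141, 0.002, 1.244]
force: [0.1, 0.4, -2.0]
grip_width: 0.0074
grip_force: 40.0
time_s: 33.45
ee_pos: [0.4654, -0.2108, 0.362]
eef_rot: [-3.14, 0.002, 1.243]
force: [-0.1, -0.4, -1.6]
grip_width: 0.0076
grip_force: 40.0
t 33.45 grasp [ 0.465  -0.2111  0.1816] rot [-3.140e+00  2.000e-03  1.243e+00] F [-0.1 -0.4 -1.6] w 0.0076 gf 40.0 q [-0.5   0.25  1.68 -0.    1.21 -0.17]
along X -0.11861469444708694 F.X 0.04639581865014913 M [-0.03139695  0.15149039 -0.00030101]
```

```bash
cat > r.py <<'E'
from h import *
b=-.325;X=np.array([np.cos(b),np.sin(b),0]);C=np.array([.578,-.2482,0])
o=ctrl.get_obs(); R=Ro.from_euler('xyz',o['eef_rot']); g=o['ee_pos']+R.apply([0,0,ctrl.tcp_to_grasp])
print('X',((g-C)@X).round(4),'z',g[2].round(4),'rot',o['eef_rot'].round(3),'F.X',(o['force']@X).round(2),'F',o['force'].round(1),'M',o['moment'].round(2),'w',o['grip_width'].round(4))
E
for i in 1 2 ; do python3 -m jog '[[0,0.1,0,0,0,0],[0,0.1,0,0,0,0],[0,0.1,0,0,0,0]]' >/dev/null; python3 r.py; done; python3 -m jog '[[0,0.1,0,0,0,0],[0,0.1,0,0,0,0],[0,0.1,0,0,0,0]]' >/dev/null; python3 r.py; python3 -m jog '[[0,0.1,0,0,0,0],[0,0.1,0,0,0,0],[0,0.1,0,0,0,0]]' >/dev/null; python3 r.py
```

```text
Traceback (most recent call last):
  File "r.py", line 4, in <module>
    print('X',((g-C)@X).round(4),'z',g[2].round(4),'rot',o['eef_rot'].round(3),'F.X',(o['force']@X).round(2),'F',o['force'].round(1),'M',o['moment'].round(2),'w',o['grip_width'].round(4))
                                                                                                                                                                  ^^^^^^^^^^^^^^^^^^^^^
AttributeError: 'float' object has no attribute 'round'
Traceback (most recent call last):
  File "r.py", line 4, in <module>
    print('X',((g-C)@X).round(4),'z',g[2].round(4),'rot',o['eef_rot'].round(3),'F.X',(o['force']@X).round(2),'F',o['force'].round(1),'M',o['moment'].round(2),'w',o['grip_width'].round(4))
                                                                                                                                                                  ^^^^^^^^^^^^^^^^^^^^^
AttributeError: 'float' object has no attribute 'round'
Traceback (most recent call last):
  File "r.py", line 4, in <module>
    print('X',((g-C)@X).round(4),'
[... 191 characters left out ...]
                                                                                                                             ^^^^^^^^^^^^^^^^^^^^^
AttributeError: 'float' object has no attribute 'round'
Traceback (most recent call last):
  File "r.py", line 4, in <module>
    print('X',((g-C)@X).round(4),'z',g[2].round(4),'rot',o['eef_rot'].round(3),'F.X',(o['force']@X).round(2),'F',o['force'].round(1),'M',o['moment'].round(2),'w',o['grip_width'].round(4))
                                                                                                                                                                  ^^^^^^^^^^^^^^^^^^^^^
AttributeError: 'float' object has no attribute 'round'
```

```bash
sed -i "s/,'w',o\['grip_width'\].round(4)//" r.py; python3 r.py
```

```text
X -0.1159 z 0.1815 rot [-3.137e+00  2.000e-03  1.243e+00] F.X -10.33 F [-9.8  3.1  2. ] M [ 0.53  1.59 -0.  ]
```

Contact, at 10 N. I'll step back to find where it begins.

```bash
for i in 1; do python3 -m jog '[[0,-0.1,0,0,0,0],[0,-0.1,0,0,0,0],[0,-0.1,0,0,0,0]]' >/dev/null; python3 r.py;python3 -m jog '[[0,-0.1,0,0,0,0],[0,-0.1,0,0,0,0],[0,-0.1,0,0,0,0]]' >/dev/null; python3 r.py;python3 -m jog '[[0,-0.1,0,0,0,0],[0,-0.1,0,0,0,0],[0,-0.1,0,0,0,0]]' >/dev/null; python3 r.py; done
```

```text
X -0.1159 z 0.1817 rot [-3.140e+00  2.000e-03  1.243e+00] F.X -2.12 F [-2.   0.8 -1.7] M [ 0.09  0.38 -0.05]
X -0.1169 z 0.1817 rot [-3.140e+00  2.000e-03  1.243e+00] F.X 0.52 F [ 0.6  0.1 -2.5] M [-0.05  0.18 -0.04]
X -0.1179 z 0.1817 rot [-3.140e+00  2.000e-03  1.243e+00] F.X -0.27 F [ 0.   0.9 -2.3] M [ 0.02  0.2  -0.03]
```

```bash
python3 -m jog '[[0,-0.3,0,0,0,0],[0,-0.3,-1.2,0,0,0],[0,-0.3,-2.6,0,0,0],[0,-0.3,-2.6,0,0,0],[0,0.3,-2.6,0,0,0],[0,0.9,-2.6,0,0,0],[0,1.24,-2.6,0,0,0],[0,1.24,-2.6,0,0,0]]' >/dev/null; python3 -m jog '[[0,0,0,0,0,0],[0,0,0,0,0,0],[0,0,0,0,0,0]]' >/dev/null; python3 r.py
```

```text
X -0.1056 z 0.2076 rot [-3.140e+00  2.000e-03  1.243e+00] F.X 0.26 F [ 0.2 -0.2 -2.6] M [-0.02  0.18 -0.  ]
```

```bash
python3 -m jog '[[0,0,0.4,0,0,0],[0,0,0.8,0,0,0],[0,0,1.2,0,0,0],[0,0,1.4,0,0,0],[0,0,1.4,0,0,0]]' >/dev/null; python3 r.py; python3 -m jog '[[0,0,0.3,0,0,0],[0,0,0.5,0,0,0],[0,0,0.5,0,0,0]]' >/dev/null; python3 r.py
```

```text
X -0.1056 z 0.1932 rot [-3.139e+00  2.000e-03  1.243e+00] F.X 0.16 F [ 0.2  0.1 -2.1] M [-0.06  0.13  0.01]
X -0.1056 z 0.1883 rot [-3.139e+00  2.000e-03  1.243e+00] F.X -0.23 F [-0.1  0.4 -1.6] M [-0.02  0.21  0.04]
```

The flange is 10 mm below the rail top with no contact, so it is in the gap. Lower to seat it.

```bash
python3 -m jog '[[0,0,0.15,0,0,0],[0,0,0.15,0,0,0],[0,0,0.15,0,0,0]]' >/dev/null; python3 r.py; python3 -m jog '[[0,0,0.1,0,0,0],[0,0,0.1,0,0,0],[0,0,0.1,0,0,0]]' >/dev/null; python3 r.py;  python3 -m jog '[[0,0,0.1,0,0,0],[0,0,0.1,0,0,0],[0,0,0.1,0,0,0]]' >/dev/null; python3 r.py
```

```text
X -0.1055 z 0.1872 rot [-3.140e+00  2.000e-03  1.243e+00] F.X 0.63 F [ 0.7 -0.  -2.1] M [-0.01  0.13 -0.  ]
X -0.1054 z 0.1863 rot [-3.140e+00  2.000e-03  1.243e+00] F.X -0.34 F [-0.4 -0.2 -0.8] M [-0.04  0.07  0.04]
X -0.1054 z 0.1855 rot [-3.141e+00  2.000e-03  1.243e+00] F.X -2.43 F [-2.2  1.1  4.8] M [-0.03  0.03  0.02]
```

```bash
python3 -m jog '[[0,0,0,0,0,0],[0,0,0,0,0,0],[0,0,0,0,0,0],[0,0,0,0,0,0]]' 28 10 >/dev/null; python3 r.py; python3 -m jog '[[0,0,-0.5,0,0,0],[0,0,-1.5,0,0,0],[0,0,-3,0,0,0],[0,0,-5,0,0,0],[0,0,-8,0,0,0],[0,0,-11,0,0,0],[0,-4,-12,0,0,0],[0,-8,-12,0,0,0]]' >/dev/null; python3 -m jog '[[0,0,0,0,0,0],[0,0,0,0,0,0],[0,0,0,0,0,0],[0,0,0,0,0,0],[0,0,0,0,0,0],[0,0,0,0,0,0],[0,0,0,0,0,0],[0,0,0,0,0,0]]' >/dev/null; python3 - <<'E'
from h import *
st()
b=-.325;Q=Ro.from_euler('z',b)
C=np.array([.578,-.2482,0])-.001*0
for n in ('side','scene','wrist'):
    c=shot(n); cv2.imwrite('pics/f_%s.png'%n,c['img']); hsv=cv2.cvtColor(c['img'],cv2.COLOR_BGR2HSV)
    m=cv2.inRange(hsv,(105,120,40),(128,255,255)); k,l,s,ce=cv2.connectedComponentsWithStats(m)
    for i in range(1,k):
        if s[i,4]>150:
            print(n,'blue',s[i],ce[i].round(0))
    m=cv2.inRange(hsv,(17,100,70),(30,255,255)); k,l,s,ce=cv2.connectedComponentsWithStats(m)
    for i in range(1,k):
        if s[i,4]>100: print(n,'gold',s[i],ce[i].round(0))
    # predicted hung-bin corner extremes (level)
    O=C+Q.apply([-.0545,0,.11])
    P=np.array([proj(c,O+Q.apply([x,y,z])) for x in(-.05,.05) for y in(-.07,.07) for z in(0,.06)]+[proj(c,O+Q.apply([-.05,y,.084])) for y in (-.022,.022)])
    print(n,'pred bbox',P.min(0).round(0),P.max(0).round(0),'caps',proj(c,O+[0,0,.034]).round(0))
E
```

```text
X -0.1055 z 0.185 rot [-3.140e+00  2.000e-03  1.243e+00] F.X -0.33 F [-0.5 -0.5 -0. ] M [-0.06  0.11  0.01]
t 40.35 grasp [ 0.4023 -0.1895  0.3052] rot [-3.140e+00  2.000e-03  1.243e+00] F [ 0.3 -0.6  0.6] w 0.0263 gf 0.0 q [-0.52  0.01  1.67 -0.    1.47 -0.19]
side blue [153 201  42   5 154] [174. 203.]
side blue [ 252  294   96   97 5482] [297. 339.]
side gold [249   0  11  34 314] [254.  16.]
side gold [265   0  10  34 326] [270.  16.]
side gold [278   0  11  35 341] [283.  18.]
side gold [  0  17   9  25 154] [ 3. 30.]
side gold [262 133  16  12 156] [269. 139.]
side gold [181 159  50  10 164] [203. 163.]
side gold [283 325  39  32 824] [300. 340.]
side gold [ 409  387  123   42 4261] [467. 409.]
side pred bbox [252. 288.] [346. 390.] caps [302. 334.]
scene blue [ 354  159   55   44 1362] [378. 180.]
scene gold [  0 421  26  22 405] [ 12. 431.]
scene gold [ 25 441  30  21 427] [ 40. 451.]
scene gold [ 58 455  32  21 421] [ 75. 464.]
scene gold [ 98 474  24   6 113] [111. 477.]
scene pred bbox [352. 161.] [408. 202.] caps [380. 180.]
wrist blue [  403   148   159   169 18425] [483. 226.]
wrist gold [434 114  40  32 115] [458. 126.]
wrist gold [ 600  157   40   97 2818] [622. 201.]
wrist gold [ 425  188   75   72 3995] [462. 224.]
wrist gold [246 324  17  76 734] [253. 362.]
wrist gold [384 324  18  76 734] [394. 362.]
wrist gold [  99  416  428   18 4945] [339. 427.]
wrist pred bbox [401. 148.] [550. 311.] caps [467. 228.]
```

The bin hangs as predicted: outlines match within a few pixels in three views and the caps are inside. The gripper is clear, so I'll hand in.

```bash
python3 -c "
from station import ctrl
print(ctrl.hand_in())"
```

```text
the job is handed in; nothing more can be done
None
```

I handed the job in, with no verdict returned: the lid was laid flat, fin up, clear of the bin; all three caps present are in it; and it hangs by its lip on the top louvres. The final camera readings agree with the hanging pose, apart from a slight nose droop.

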